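# Close and lock the filter drawer of the bench dust extractor

## Robot

A 6-joint arm with a two-finger parallel gripper is mounted at the origin on the work surface. World frame = base frame: x ahead of the robot, y to its left, z up, the work surface at z = 0. Lengths are in mm, angles in rad, forces in N, time in s.
With the tool pointing down it reaches from about 275 to 825 mm from the base axis. Payload 4.9 kg.
Tool frame: the origin (TCP) lies at the very end of the fingers, on their centre line; the grasp point (between the pads) lies 19 mm behind it; z points along the fingers, y is the line along which they close (so a half turn about z gives the same grasp; the last joint's range is limited). The gripper opens to 85 mm and grips with 20 to 120 N. Pads are 22 mm wide; open, the fingers measure 114 mm over their backs; the gripper's body (76 mm by 85 mm) begins 54 mm behind the grasp point. The pads swing forward as they close: fully open they stand 13 mm farther back than shut.
Start: joints at [-1.305, 0.326, -0.193, 1.052, 0, 1.437], TCP at [214.092, -506.639, 231.281] pointing down, gripper open.
Joint ranges: [-2.65, 2.65], [-0.97, 1.79], [-1.3, 1.35], [-1.93, 2.1], [-1.47, 1.37], [-3.14, 3.14]. Speed limits (rad/s): [2.57, 2.57, 3.14, 3.14, 3.14, 3.14].

## Interface

Orientations are given as [roll, pitch, yaw] about the fixed x, y, z axes, in that order (R = Rz(yaw) Ry(pitch) Rx(roll)).
In Python, from bench import bot, solve_ik, imaging gives the robot as it stands. Calls block until the motion is done:
- bot.move_ptp(position, orientation): joint-space move of the TCP to a pose.
- bot.movel(position, rot=None, max_speed=150, threshold=None): straight line of the TCP; rot=None keeps the orientation; max_speed is the mean speed in mm/s. With threshold (N) it stops when the force on the tool has changed by that much, and returns True; else False.
- bot.move_j(angles): joint-space move.
- bot.grip(opening, effort=None): opening from 0.0 (shut) to 1.0 (fully open); effort is the grip in N (None keeps the last); returns when the fingers have stopped.
- bot.dwell(seconds).
- solve_ik(position, orientation): joint angles nearest the present ones, or None.
- bot.get_state(): the state.
- imaging.capture(name): name is "side" or "top"; returns the picture (420x560x3 uint8, blue, green, red); there is no depth.
- imaging.camera_model(name): a dict with "K" (3x3 intrinsics, pixels), "k1" (the pictures are not rectified: a ray, as slopes to the right and down, at radius r is drawn at 1 + k1 r^2 times it, then the intrinsics apply), "position" and "rotation" of the camera in the world. Camera axes: x right, y up, looking along -z (the intrinsics and any distortion apply to the point x, -y, -z); pixel columns grow to the right and rows downward; lengths in mm; the calibration is good to about 2 mm. A picture is of the moment at which its call begins. camera_model takes no time and is no camera call.
A pose or a line that the arm cannot do raises bot.IKError and nothing moves.
- bot.sign_off(): hands the job in; it is judged then, once.
The state is a dict: "t": time; "qpos": joint angles; "joint_velocities": joint speeds; "effort": joint torques, N m; "tcp_pos": TCP position; "orientation": TCP orientation; "contact_force": force on the tool from outside, world axes, zero at the start; "wrist_torque": the same for the moment, N m; "opening": opening from 0.0 (shut) to 1.0 (fully open); "gripper_force": force on a finger pad.
Only numpy, scipy, OpenCV 4.12 (cv2) and the standard library are available. Lean on these libraries where they do the work, as an engineer would, in place of code of your own. Each camera call takes 0.05 s, during which the arm holds its last target. There are 200 camera calls.

## Task

Push the dust extractor's yellow filter drawer fully home, past its catch, without forcing or ramming it. Then turn the red lock knob on top clockwise until it clicks past its detent, with its lock arm in front of the drawer's striker, and let go. Leave the grinding wheel, wrench and tin where they lie.

Things in the scene. Friction and masses are not known exactly. Their poses are not given: they have to be found in the camera images.
- extractor: Blue steel dust extractor fixed on the bench, 300 mm deep (x), 260 wide (y), flat top 110 up. Origin on the bench straight below the knob's axis; x points to its back; its open drawer side lies 78 mm towards -x. On its top: a dark motor cover 168 mm behind the knob axis, 90 across, 45 high, and a steel click housing 46 to 66 mm to +y of the knob axis, 13 high. Hose stub, 50 long, on the +y side.
- drawer: The drawer's yellow front panel, 256 wide, 12 thick, z 6 to 108 mm. Origin on the bench level below the middle of its outer face; axes as the extractor's. A black grip bar 100 wide and 20 high, centred 78 mm up, stands 18 mm out of the face. A steel striker 14 wide, 8 thick, rises from the middle of its top edge to 124 mm. Home, the outer face lies 90 mm in front of the knob axis.
- handle (a point): Middle of the outer (-x) face of the drawer's black grip bar, 78 mm above the bench: push here in the extractor's +x. Fully home it lies 108 mm in front of the knob axis (x = -0.108 in the extractor's frame); it starts 60 to 95 mm farther out. The drawer slides easily; a spring catch resists with about 10 N from 23 to 12 mm before home, then lets it go on to its end stop.
- knob (a joint): Angle of the lock knob, rad, growing clockwise seen from above. Starts at 0 to 0.4. Light friction; a sprung detent resists (up to about 0.3 N m) from 2.1 to its crest at 2.4, then it clicks on to about 2.7; end stop 2.73. Stays where left, except that it springs back off the near slope of the detent. Locked, the arm points to the extractor's -x. One hold is not enough: regrasp.
- knob_grip (a point): On the knob's vertical axis, 160 mm up, where to pinch. The red bar is 62 long (this frame's x), 16 thick (y: pinch), z 138 to 174 mm. The white pointer line and, below the bar, the steel lock arm point to this frame's -x; the arm spans z 127 to 132 mm and reaches 102 mm out, where a tab hangs down to 112 mm. Locked, these axes agree with the extractor's.
- wheel: Spare grey grinding wheel lying flat, 100 across, 20 thick, blue centre label. Origin at the centre of its underside. Leave it.
- wrench: Steel wrench lying on the bench, 180 long along its x. Leave it.
- tin: Closed tin with a red label, standing, 66 across, 90 high. Origin at the centre of its underside. Leave it.

How it is judged (in metres and radians):
On the way, in this order (a step that is already met when the one before it is completed fails the run):
1. the drawer is home (within 4 mm) with the knob still unlocked (x of handle in the frame of extractor above -0.112 m and value of joint knob below 2 rad), for 0.2 s.
2. the knob has clicked past its detent (beyond 2.55 rad), the drawer still home (value of joint knob above 2.55 rad and x of handle in the frame of extractor above -0.112 m), for 0.2 s.
At the end, for the whole second after the job is handed in: The drawer is home within 4 mm, the knob is past its click (more than 2.55 rad), and the wheel, wrench and tin lie within 30 mm of where they were (all of step 2 and distance of each of wheel, wrench, tin from where it was at the start of the episode below 0.03 m); the robot touches nothing.
It fails at once if the drawer's front is pushed with more than 60 N (contact force between any of the fingers, the arm and drawer above 60 N).
It fails at once if the spare grinding wheel is moved more than 30 mm (distance of wheel from where it was at the start of the episode above 0.03 m).
It fails at once if the wrench is moved more than 30 mm (distance of wrench from where it was at the start of the episode above 0.03 m).
It fails at once if the tin is moved more than 30 mm (distance of tin from where it was at the start of the episode above 0.03 m).
It also fails if it takes over 64 s, if anything falls off the work surface, if the arm or the gripper's body presses on something with over 40 N, if the wrist force passes 120 N, or if a joint passes its speed limit or range.

## Working session

There is one attempt and no reset: what is moved stays moved. The work goes in short steps, each a Python script; the robot and the scene stay as the last script left them, time stands still between calls to the robot, and variables do not carry over. Pictures are saved under pics/ and viewed, at most 10 in all, crops included, and the job is handed in when it is done.

```bash
mkdir -p pics; python3 - <<'E'
from bench import bot, imaging
import cv2
for n in("top","side"):
    im=imaging.capture(n); cv2.imwrite(f"pics/{n}0.png",cv2.resize(im,(800,600),interpolation=cv2.INTER_CUBIC))
    cv2.imwrite(f"pics/{n}0_raw.png",im)
    print(n,imaging.camera_model(n))
print(bot.get_state())
E
```

```text
top {'K': array([[537.45903742,   0.        , 277.08051446],
       [  0.        , 537.45903742, 206.42879658],
       [  0.        ,   0.        ,   1.        ]]), 'k1': -0.1675616400988007, 'position': array([ 321.12507696,   15.52403289, 1401.30252499]), 'rotation': array([ 0.18190442, -0.00776648, -1.56523486])}
side {'K': array([[502.93961801,   0.        , 288.94818858],
       [  0.        , 502.93961801, 205.88663314],
       [  0.        ,   0.        ,   1.        ]]), 'k1': 0.0562728991221995, 'position': array([ 395.65484062, -922.23121981,  859.27334613]), 'rotation': array([ 0.92271637,  0.01294073, -0.19057335])}
{'t': 0.1, 'qpos': array([-1.30517070e+00,  3.26880485e-01, -1.93480959e-01,  1.05201330e+00,
       -1.04595509e-05,  1.43659532e+00]), 'joint_velocities': array([-0.00164285, -0.00360483,  0.00233758, -0.00029778, -0.00357307,
       -0.00122762]), 'effort': array([ 6.52304207e-04, -4.44241619e+01,  2.63037640e+01,  7.89487181e-03,
       -1.18801881e-04,  1.58113522e-05]), 'tcp_pos': array([ 213.96001956, -506.10554369,  230.57541817]), 'orientation': array([-3.14002703e+00, -2.00824374e-04,  3.99826483e-01]), 'contact_force': array([ 0.57779558, -0.35338118,  0.12124563]), 'wrist_torque': array([ 0.00876258, -0.08737412,  0.02702504]), 'gripper_force': 0.0, 'opening': 0.9956633870196404}
```

View pics/top0.png

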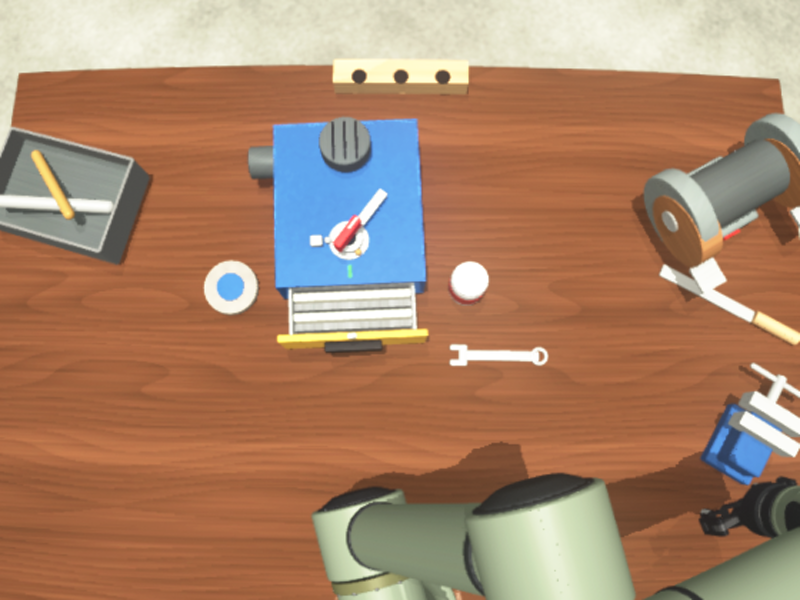

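View pics/side0.png

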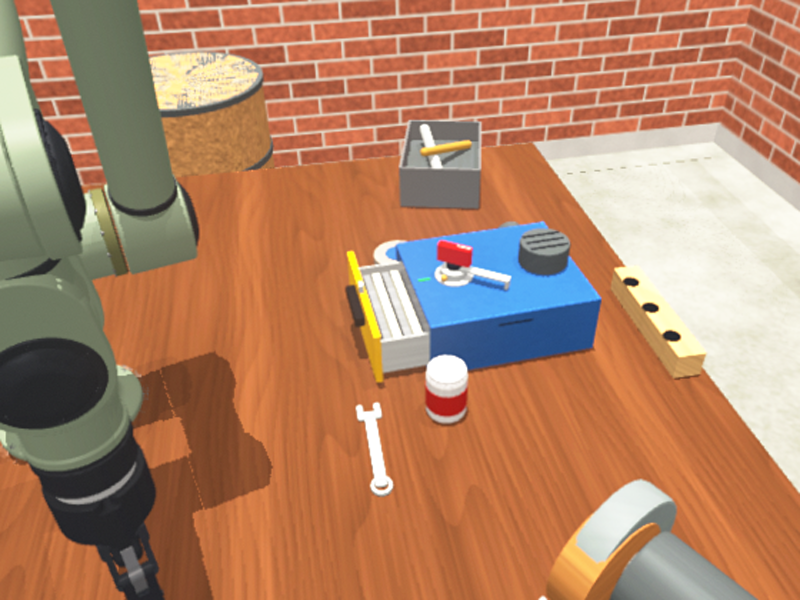

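The top view shows the extractor at about (350,205), with its drawer opening towards the robot and the yellow front near row 338. The knob is near (350,235), with the arm pointing up-right to (383,193). The wheel is at (231,287), the tin at (469,281) and the wrench at about (500,355). I'll enlarge to measure.

```bash
python3 - <<'E'
import cv2
im=cv2.imread("pics/top0_raw.png")[80:255,180:320]
c=cv2.resize(im,None,fx=3.4,fy=3.4,interpolation=cv2.INTER_CUBIC); 
cv2.imwrite("pics/topcrop.png",cv2.resize(cv2.imread("pics/top0_raw.png")[75:255,170:330],None,fx=3.3,fy=3.3,interpolation=cv2.INTER_CUBIC))
im=cv2.imread("pics/side0_raw.png")[150:270,235:425]
cv2.imwrite("pics/sidecrop.png",cv2.resize(im,None,fx=4,fy=4,interpolation=cv2.INTER_CUBIC))
E
```

```text
(no output)
```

View pics/topcrop.png

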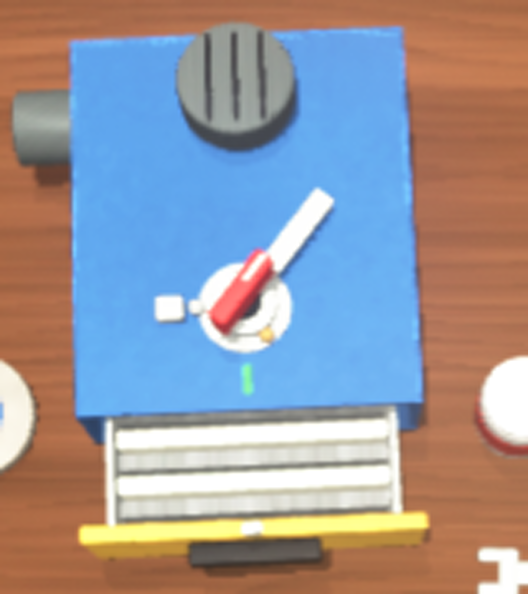

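View pics/sidecrop.png

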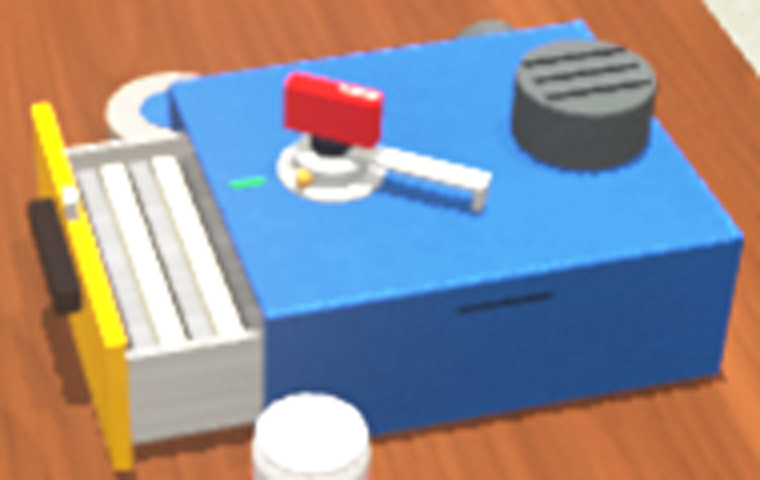

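The crops show the housing's top corners, the bar and arm, the panel's top edge and the striker. In the top crop those corners are (70,42), (402,28), (422,402) and (77,415), and the arm tip is at about (326,195). I'll fit all poses jointly.

```bash
cat > fit.py <<'E'
import numpy as np, cv2
from scipy.spatial.transform import Rotation as R
from bench import imaging
def project(n,P,cm={}):
    c=cm.setdefault(n,imaging.camera_model(n))
    p=(np.atleast_2d(P)-c["position"])@R.from_euler("xyz",c["rotation"]).as_matrix()
    s=np.c_[p[:,0],-p[:,1]]/-p[:,2:]
    s*=1+c["k1"]*(s**2).sum(1,keepdims=True)
    K=c["K"]; return s*K[0,0]+K[:2,2]
E
cat > m.py <<'E'
import numpy as np
from scipy.optimize import least_squares
from fit import project
px=lambda a,s,o:(np.array(a,float)+.5)/s-.5+np.array(o)
obs=[] # (cam, kind, local point, pixel)
C=[(222,130,110),(222,-130,110),(-78,-130,110),(-78,130,110)]
for l,p in zip(C,[(70,42),(402,28),(422,402),(77,415)]): obs.append(("top","e",l,px(p,3.3,(170,75))))
for l,p in zip(C,[(583,22),(742,238),(266,317),(170,83)]): obs.append(("side","e",l,px(p,4,(235,150))))
T=lambda k,l,p:obs.append(("top",k,l,px(p,3.3,(170,75))))
S=lambda k,l,p:obs.append(("side",k,l,px(p,4,(235,150))))
T("k",(-102,0,132),(327,194.5)); S("k",(-102,0,132),(491,180))
T("k",(-31,0,174),(262,254)); T("k",(31,0,174),(220,328))
S("k",(-31,0,174),(379,92)); S("k",(31,0,174),(290,75))
T("d",(12,-128,108),(427,515)); T("d",(12,128,108),(80,529)); T("d",(4,0,124),(252,527))
S("d",(6,-128,108),(118,346)); S("d",(6,128,108),(41,103)); S("d",(4,0,124),(69,192))
def rot(a): return np.array([[np.cos(a),-np.sin(a),0],[np.sin(a),np.cos(a),0],[0,0,1]])
def world(p,k,l):
    x,y,a,xd,q=p; l=np.array(l,float)
    if k=="d": l=l+[xd,0,0]
    if k=="k": l=rot(-(q-2.72))@l
    return rot(a)@l+[x,y,0]
def res(p): return np.concatenate([project(c,world(p,k,l))[0]-o for c,k,l,o in obs])
r=least_squares(res,[560,70,0,-165,.3],x_scale=[100,100,1,100,1],loss="soft_l1")
print(np.round(r.x,3)); e=res(r.x).reshape(-1,2)
for (c,k,l,o),v in zip(obs,e): print(c,k,l,np.round(v,1))
for n,uv,z in(("wheel",(231,287),20),("tin",(469,279),90),("wr_l",(452,355),5),("wr_r",(548,355),5)):
    o=px(uv,800/560,(0,0)); s=least_squares(lambda w:project("top",[*w,z])[0]-o,[500,0]); print(n,np.round(s.x))
E
python3 m.py
```

```text
[ 6.54942e+02  8.98040e+01  5.00000e-02 -1.72330e+02  2.37000e-01]
top e (222, 130, 110) [ 0.  -0.3]
top e (222, -130, 110) [ 0.2 -0.5]
top e (-78, -130, 110) [0.3 0.1]
top e (-78, 130, 110) [-1.   0.7]
side e (222, 130, 110) [-0.4  0.2]
side e (222, -130, 110) [0.6 0.4]
side e (-78, -130, 110) [-0.2  0.7]
side e (-78, 130, 110) [-0.7 -0. ]
top k (-102, 0, 132) [-1.2 -0.5]
side k (-102, 0, 132) [-1.   0.5]
top k (-31, 0, 174) [ 1.  -0.7]
top k (31, 0, 174) [-1.7 -2.4]
side k (-31, 0, 174) [0.4 2. ]
side k (31, 0, 174) [-0.8  1. ]
top d (12, -128, 108) [-0.3 -0.7]
top d (12, 128, 108) [-0.4 -0.5]
top d (4, 0, 124) [-0.2  0.3]
side d (6, -128, 108) [-0.6 -0.1]
side d (6, 128, 108) [-0.3  0.6]
side d (4, 0, 124) [0.2 0.9]
wheel [588. 311.]
tin [ 592. -121.]
wr_l [467. -97.]
wr_r [ 468. -274.]
```

```bash
python3 - <<'E'
from bench import bot, solve_ik
import numpy as np
a=.05; w=lambda x,y,z:[655+x*np.cos(a)-y*np.sin(a),90+x*np.sin(a)+y*np.cos(a),z]
for z in (66,180):
  for x in(-225,-115):
    for yaw in (a,a+np.pi):
        q=solve_ik(w(x,0,z),[np.pi,0,yaw]); print(x,z,round(yaw,2),None if q is None else np.round(q,2))
for yaw in np.arange(-6,6,.6)-.01:
    q=solve_ik(w(0,0,143),[np.pi,0,yaw]); print(round(yaw,2),None if q is None else np.round(q,2))
E
```

```text
-225 66 0.05 [ 0.01  0.32 -0.7   0.55  0.    3.1 ]
-225 66 3.19 [ 0.01  0.32 -0.7   0.55  0.   -0.04]
-115 66 0.05 [ 0.02  0.49 -0.42  0.67  0.    3.11]
-115 66 3.19 [ 0.02  0.49 -0.42  0.67  0.   -0.03]
-225 180 0.05 [ 0.01  0.17 -0.55  0.86  0.    3.1 ]
-225 180 3.19 [ 0.01  0.17 -0.55  0.86  0.   -0.04]
-115 180 0.05 [ 0.02  0.36 -0.28  0.93  0.    3.11]
-115 180 3.19 [ 0.02  0.36 -0.28  0.93  0.   -0.03]
-6.01 [0.02 0.59 0.   0.98 0.   2.89]
-5.41 [0.02 0.59 0.   0.98 0.   2.29]
-4.81 [0.02 0.59 0.   0.98 0.   1.69]
-4.21 [0.02 0.59 0.   0.98 0.   1.09]
-3.61 [0.02 0.59 0.   0.98 0.   0.49]
-3.01 [ 0.02  0.59  0.    0.98  0.   -0.11]
-2.41 [ 0.02  0.59  0.    0.98  0.   -0.71]
-1.81 [ 0.02  0.59  0.    0.98  0.   -1.31]
-1.21 [ 0.02  0.59  0.    0.98  0.   -1.91]
-0.61 [ 0.02  0.59  0.    0.98  0.   -2.51]
-0.01 [ 0.02  0.59  0.    0.98  0.   -3.11]
0.59 [0.02 0.59 0.   0.98 0.   2.58]
1.19 [0.02 0.59 0.   0.98 0.   1.98]
1.79 [0.02 0.59 0.   0.98 0.   1.38]
2.39 [0.02 0.59 0.   0.98 0.   0.78]
2.99 [0.02 0.59 0.   0.98 0.   0.18]
3.59 [ 0.02  0.59  0.    0.98  0.   -0.42]
4.19 [ 0.02  0.59  0.    0.98  0.   -1.02]
4.79 [ 0.02  0.59  0.    0.98  0.   -1.62]
5.39 [ 0.02  0.59  0.    0.98  0.   -2.22]
```

```bash
cat > h.py <<'E'
from bench import bot, solve_ik, imaging
import numpy as np, cv2
a=.05
w=lambda x,y,z:[655+x*np.cos(a)-y*np.sin(a),90+x*np.sin(a)+y*np.cos(a),z]
def loc(): 
    p=bot.get_state()["tcp_pos"]; d=p[:2]-[655,90]; return np.round([d@[np.cos(a),np.sin(a)],d@[-np.sin(a),np.cos(a)],p[2]],1)
def show(s=""):
    t=bot.get_state(); print(s,round(t["t"],2),loc(),np.round(t["contact_force"],1),"op",round(t["opening"],3),"q6",round(t["qpos"][5],3),"tz",np.round(t["wrist_torque"],2))
E
python3 - <<'E'
from h import *
bot.grip(0.0,60)
bot.move_ptp(w(-230,0,180),[np.pi,0,a+np.pi]); show()
bot.movel(w(-230,0,66),max_speed=120); show("down")
print(bot.movel(w(-150,0,66),max_speed=40,threshold=25)); show("pushed")
print(bot.movel(w(-112,0,66),max_speed=20,threshold=25)); show("pushed2")
E
```

```text
3.1 [-229.6   -0.6  180.1] [-0.3  0.1  0.6] op 0.002 q6 -0.038 tz [-0.03  0.02  0.02]
down 4.2 [-2.294e+02 -1.000e-01  6.650e+01] [-0.1  0.1 -0.2] op 0.002 q6 -0.038 tz [ 0.   -0.05 -0.  ]
False
pushed 6.35 [-149.9   -0.    66.1] [-0.1  0.   0.7] op -0.002 q6 -0.032 tz [0. 0. 0.]
False
pushed2 8.4 [-1.177e+02  1.000e-01  6.540e+01] [-16.6  -1.4  11.4] op 0.005 q6 -0.03 tz [-0.26  3.08 -0.  ]
```

```bash
python3 - <<'E'
from h import *
print(bot.movel(w(-107,0,66),max_speed=10,threshold=14)); show("more")
bot.dwell(.3); show()
bot.movel(w(-150,0,66),max_speed=80); bot.movel(w(-150,0,200),max_speed=150)
bot.grip(0.6)
for n in("top","side"): cv2.imwrite(f"pics/{n}1_raw.png",imaging.capture(n))
A=cv2.imread("pics/top1_raw.png")[75:255,170:330]; B=cv2.imread("pics/side1_raw.png")[150:270,235:395]
B=cv2.copyMakeBorder(B,0,60,0,0,cv2.BORDER_CONSTANT)
cv2.imwrite("pics/after_push.png",cv2.resize(np.hstack([A,B]),None,fx=2.5,fy=2.5,interpolation=cv2.INTER_CUBIC)); show()
E
```

```text
True
more 8.9 [-118.7    0.2   64.1] [-0.6  0.2  0.1] op -0.002 q6 -0.03 tz [-0.04 -0.09 -0.01]
 9.2 [-119.8    0.2   63.5] [-0.1  0.7  0.4] op -0.0 q6 -0.03 tz [-0.   -0.01 -0.03]
 11.41 [-150.   -0.  200.] [ 0.5  0.1 -0.4] op 0.594 q6 -0.032 tz [-0.04 -0.03  0.01]
```

View pics/after_push.png

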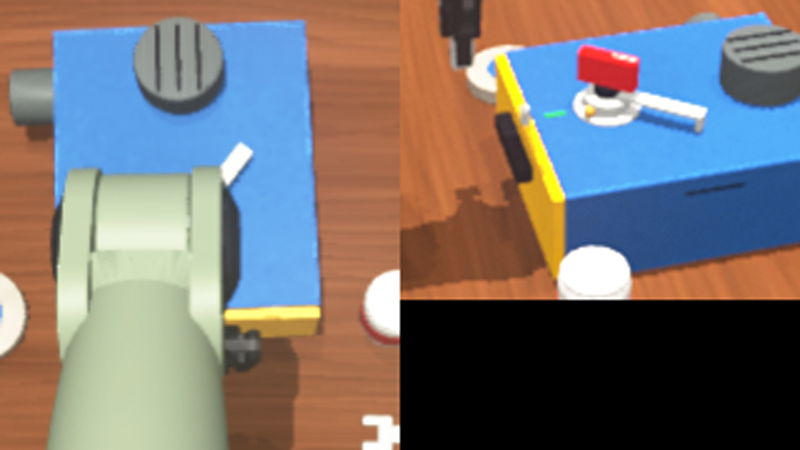

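The picture shows the panel flush against the housing: the side view has its top right corner at about (560,198) and the striker at (524,112). The knob hasn't moved. I'll check the fit numerically on a larger crop edge while moving on to pre-grasp.

```bash
python3 - <<'E'
from fit import project
import numpy as np
a=.0503; 
def W(x,y,z): return [654.9+x*np.cos(a)-y*np.sin(a),89.8+x*np.sin(a)+y*np.cos(a),z]
import cv2
im=cv2.imread("pics/side1_raw.png")
for xd in(-90,-100):
  print(xd,[np.round((project("side",W(*l))[0]-[75,150])*2.5) for l in((xd,-128,108),(xd,-128,6),(xd,128,108),(xd+4,0,124))],
     np.round(project("top",W(xd,-128,108))-[170,75])*2.5, np.round(project("top",W(xd,-128,6))-[170,75])*2.5)
E
```

```text
-90 [array([552., 201.]), array([552., 282.]), array([493.,  55.]), array([524., 109.])] [[317.5 317.5]] [[315. 335.]]
-100 [array([541., 203.]), array([542., 283.]), array([484.,  56.]), array([514., 110.])] [[317.5 327.5]] [[315. 345.]]
```

```bash
python3 - <<'E'
from h import *
yaw=.05+2.72-.237-np.pi
bot.move_ptp(w(0,0,215),[np.pi,0,yaw]); show("above")
bot.movel(w(0,0,143),max_speed=80,threshold=15); show("down")
bot.grip(0.0,60); show("gripped")
for n in("top","side"): cv2.imwrite(f"pics/{n}2_raw.png",imaging.capture(n))
cv2.imwrite("pics/grip.png",cv2.resize(cv2.imread("pics/side2_raw.png")[120:270,255:415],None,fx=4,fy=4,interpolation=cv2.INTER_CUBIC))
E
```

```text
above 13.53 [-1.00e-01  0.00e+00  2.15e+02] [ 0.7 -1.   1. ] op 0.602 q6 -2.508 tz [-0.    0.05  0.04]
down 14.57 [  0.5  -0.  143.7] [ 0.2  0.3 -0.5] op 0.596 q6 -2.508 tz [ 0.   -0.03 -0.03]
gripped 14.98 [  0.6   0.4 143.7] [-0.1  2.3  3.2] op 0.178 q6 -2.508 tz [ 0.25 -0.07  0.02]
```

View pics/grip.png

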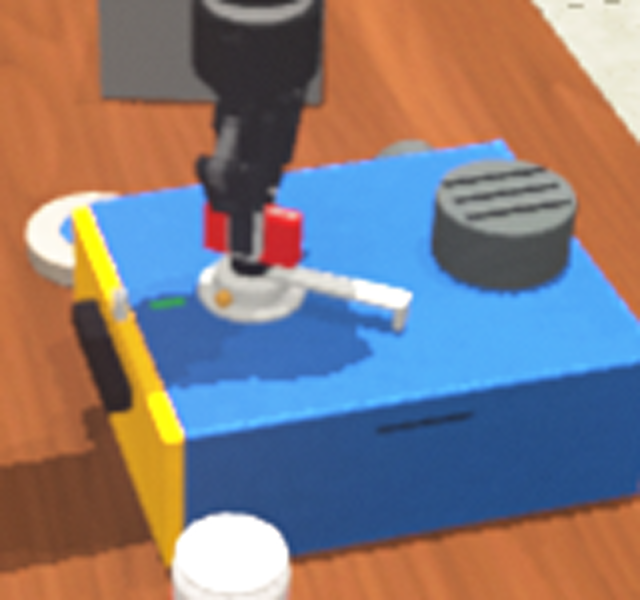

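The fingers pinch the bar at its middle, at crop (252,235), and the side forces are small. Next I'll turn it in steps.

```bash
python3 - <<'E'
from h import *
q0=bot.get_state()["qpos"].copy()
for d in(.4,.8,1.2,1.5):
    q=q0.copy(); q[5]+=d; bot.move_j(q); show(d)
E
```

```text
0.4 15.55 [  0.8   0.6 143.7] [1.7 2.1 1.2] op 0.176 q6 -2.11 tz [ 0.4  -0.21 -0.05]
0.8 16.02 [  1.1   0.7 143.8] [4.1 3.7 0.3] op 0.178 q6 -1.711 tz [ 0.6  -0.56 -0.06]
1.2 16.48 [  1.4   0.7 143.8] [ 5.   3.3 -0.7] op 0.179 q6 -1.31 tz [ 0.58 -0.79 -0.06]
1.5 16.88 [  1.6   0.6 143.8] [ 5.3  3.6 -1.3] op 0.174 q6 -1.01 tz [ 0.64 -0.86 -0.04]
```

```bash
python3 - <<'E'
from h import *
bot.grip(0.0,90)
q0=bot.get_state()["qpos"].copy()
for t in(-.7,-.5,-.3,-.15,-.05,-.02):
    q=q0.copy(); q[5]=t; bot.move_j(q); show(t)
cv2.imwrite("pics/side3_raw.png",imaging.capture("side"))
cv2.imwrite("pics/turned.png",cv2.resize(cv2.imread("pics/side3_raw.png")[120:270,255:415],None,fx=4,fy=4,interpolation=cv2.INTER_CUBIC))
E
```

```text
-0.7 17.48 [  1.8   0.4 143.8] [ 4.4  1.7 -0.6] op 0.17 q6 -0.704 tz [ 0.36 -0.51  0.03]
-0.5 17.79 [  1.9   0.2 143.8] [ 4.3  1.6 -0.2] op 0.172 q6 -0.505 tz [ 0.19 -0.67  0.11]
-0.3 18.1 [2.000e+00 1.000e-01 1.438e+02] [ 5.1  0.5 -1. ] op 0.173 q6 -0.305 tz [ 0.09 -0.78 -0.09]
-0.15 18.37 [  2.    0.  143.9] [ 5.9  1.3 -1.6] op 0.17 q6 -0.154 tz [ 0.08 -0.87 -0.15]
-0.05 18.62 [  2.    0.  143.8] [ 5.  -0.8 -0.4] op 0.169 q6 -0.055 tz [ 0.   -0.85 -0.07]
-0.02 18.87 [  2.   -0.  143.8] [ 5.4  0.2 -0.4] op 0.171 q6 -0.025 tz [-0.03 -0.82 -0.04]
```

View pics/turned.png

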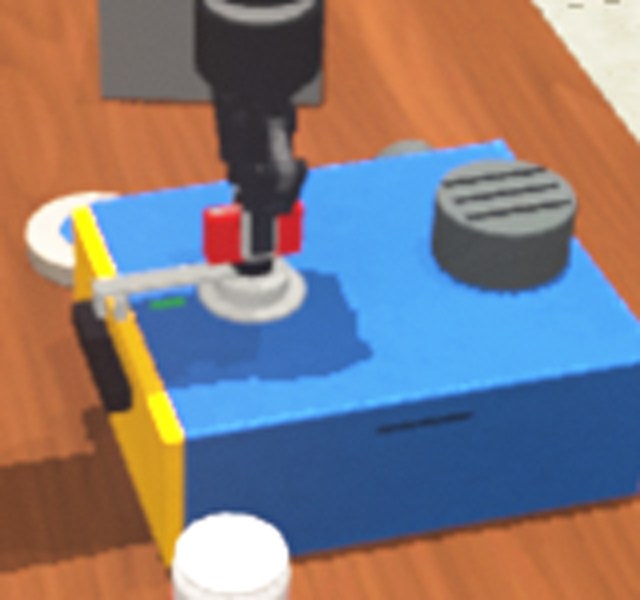

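The torque changed sign after q6 = -0.4, so the knob is past the crest. The lock arm points to -x, with its tab in front of the striker at crop (105,300). I'll release and retreat.

```bash
python3 - <<'E'
from h import *
bot.grip(0.5); bot.movel(w(2,0,240),max_speed=100); bot.move_ptp([350,-300,300],[np.pi,0,0.4]); show()
for n in("top","side"): cv2.imwrite(f"pics/{n}4_raw.png",imaging.capture(n))
A=cv2.imread("pics/top4_raw.png")[75:270,150:385]; B=cv2.imread("pics/side4_raw.png")[120:315,255:415]
cv2.imwrite("pics/final.png",cv2.resize(np.hstack([A,B]),None,fx=2,fy=2,interpolation=cv2.INTER_CUBIC))
E
```

```text
22.23 [-323.7 -374.1  299.9] [-0.6  0.3  0.8] op 0.506 q6 1.872 tz [ 0.02 -0.03  0.01]
```

View pics/final.png

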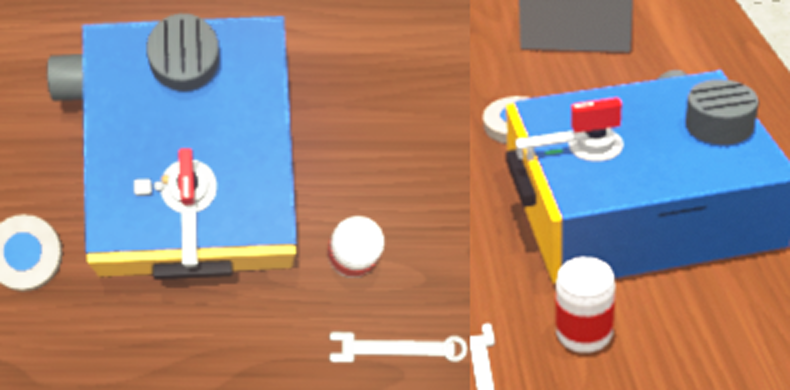

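The drawer is flush and the arm lies along the extractor's -x, its tip at (190,265) over the striker. The wheel, tin and wrench are where they were, and the robot is clear.

```bash
python3 -c "
from bench import bot
print(bot.sign_off())"
```

```text
the job is handed in; nothing more can be done
None
```

The drawer is home and the knob is turned past its click with its lock arm in front of the striker; the wheel, wrench and tin weren't touched, and I handed the job in at about 22 s (no verdict was returned).

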